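Stand the coin tube, coins down, in its tray

ROBOT

A 6-joint arm with a two-finger parallel gripper is mounted at the origin on the work surface. World frame = base frame: x ahead of the robot, y to its left, z up, the work surface at z = 0. Lengths are in m, angles in rad, forces in N, time in s.
With the tool pointing down it reaches from about 0.35 to 0.775 m from the base axis. Payload 7.3 kg.
Tool frame: the origin (TCP) lies midway between the tips of the shut fingers; the grasp point (between the pads) lies 19 mm behind it (robot.tcp_to_grasp is the distance from the TCP to the grasp point, in m); x points along the fingers, z is the direction in which the jaws open and shut, and the axes are right-handed (so a half turn about x gives the same grasp; the last joint's range is limited). The gripper opens to 92 mm and grips with 3 to 60 N. Pads are 19 mm wide; open, the fingers measure 130 mm over their backs; the gripper's body (75 mm by 190 mm) begins 47 mm behind the grasp point.
Start: joints at [-1.273, 0.342, 1.524, -0, 1.275, -0.146], TCP at [0.225, -0.474, 0.227] pointing down, gripper open.
Joint ranges: [-2.53, 2.53], [-0.77, 2.02], [0.04, 2.7], [-1, 4.14], [0.28, 2.66], [-3.11, 3.11]. Speed limits (rad/s): [2.57, 2.57, 3.14, 3.14, 3.14, 3.14].

INTERFACE

Orientations are given as [roll, pitch, yaw] about the fixed x, y, z axes, in that order (R = Rz(yaw) Ry(pitch) Rx(roll)).
In Python, from cell import robot gives the robot as it stands.
- The arm moves only by the tool move_arm, never from a script. Its argument "deltas" is a list of rows, each an object with "dp": the shift along the tool's x, y, z in m, a list of three; "turn": the turn, a rotation vector about the tool's x, y, z in degrees, a list of three. A call has 1 to 10 rows; each row is the pose to reach, as a shift and turn from the pose commanded when the call began, along the tool's axes at that moment; what a row does not reach only later rows make up. A row lasts 1/10 s, in which the tool goes at most 50 mm and 8.59 degrees, less where a joint would pass 70% of its speed; a pose out of reach is approached as far as the arm can. A call with a gripper value outside its range is refused whole. "hand" is the finger opening in m, from 0 to 0.0918, set as the call begins (left out, the last holds). The fingers move at their own pace and stop on an object; "squeeze" is the grip in N (left out, the last holds). Time passes only in rows, so rows that repeat a pose let the fingers close. It gives the time, the measured TCP pose, the force and the opening at its end, in the units of the state.
- robot.observe(): the state, without advancing time (a new reading comes with each control period).
- robot.read_camera(name): name is "scene" or "side" or "wrist"; returns (picture, depth): 400x640x3 uint8, red, green, blue; 400x640 float32, m along the optical axis (not along the pixel's ray), 0 where there is no reading.
- robot.camera_info(name): a dict with "fx", "fy", "cx", "cy" (pixels), "k1" (the pictures are not rectified: a ray, as slopes to the right and down, at radius r is drawn at 1 + k1 r^2 times it, then the intrinsics apply), "R" (3x3) and "t" (3): a world point X has camera coordinates R X + t. Camera axes: x right, y down, z forward; pixel columns grow to the right and rows downward; lengths in m; the calibration is good to about 2 mm. A picture is of the moment at which its call begins: read the wrist's pose just before it. camera_info takes no time and is no camera call; for the wrist camera it gives the pose at the moment of the call.
- robot.hand_in(): hands the job in, once; it reports no verdict.
The state is a dict: "time": time; "qpos": joint angles; "qvel": joint speeds; "joint_efforts": joint torques, N m; "tool_pos": TCP position; "tool_rot": TCP orientation; "contact_force": force on the tool from outside, world axes, zero at the start; "torque": the same for the moment, N m; "opening": finger opening in m.
Only numpy, scipy, OpenCV 4.12 (cv2) and the standard library are available. Lean on these libraries where they do the work, as an engineer would, in place of code of your own. Each camera call takes 0.05 s, during which the arm holds its last target.

TASK

The green coin tube is packed with coins at one end only, and both ends look alike. Pick it up level by its two white side buttons and let it swing freely in the grip until the heavy end has sunk, then lower it so that it stands upright, heavy end down, inside the little white square tray, and only then let go. Leave the yellow tube where it lies.

Things in the scene. Friction and masses are not known exactly. Their poses are not given: they have to be found in the camera images.
- green_tube_mid (a point): Centre of the green coin tube: an opaque square plastic bar 76 mm long, 36 x 36 mm across, black capped at both ends, 130 to 220 g, lying flat on the sideboard (this point 18 mm above it). x runs along the bar, y sideways through its two white buttons. Which end is heavy cannot be seen and may point either way.
- green_tube_button (a point): Centre of the outer face of one white button of the green tube. A button (20 mm across, 8 mm proud) sits half-way along each of two opposite sides; 52 mm over both. They are the ends of a freely turning pivot along y through the bar's centre: held by them and lifted over 50 mm, the bar swings within about 1 s until its heavy end hangs straight down.
- yellow_tube_mid (a point): Centre of the yellow coin tube, of the same shape and size as the green one, lying flat on the sideboard: a bystander, to be left alone. Axes as for the green tube.
- tray_floor (a point): Centre of the inner floor of the white square tray with grey felt, fixed to the sideboard: 94 x 94 mm outside, 84 x 84 mm inside, the floor 5 mm above the sideboard, the rim 9 mm above the floor. z up, x and y along its sides. A tube standing on end in it has its centre 38 mm above this point.
Things that resemble listed ones, but are neither listed nor needed, are in the scene too. Of the things that look like the part that bears green_tube_mid, the smallest one is meant.

How it is judged:
By the outcome, as a careful person would: the job done as asked, in the order asked, and still so for the second after the job is handed in, with the robot touching nothing.
It also fails if it takes over 48 s, if anything falls off the work surface, if the arm or the gripper's body presses on something with over 40 N, if the wrist force passes 120 N, or if a joint passes its speed limit or range.

## Working session

There is one attempt and no reset: what is moved stays moved. The work goes in short steps, Python scripts to look and compute and a tool call to move; the robot and the scene stay as the last step left them, time stands still between calls to the robot, and variables do not carry over. Pictures are saved under pics/ and viewed, and the job is handed in when it is done.

Besides the shell and the picture viewer there is one more tool, called by a JSON object that holds its "op" and its "data", one argument or row to a line. move_arm: Moves the arm, as the interface text tells. Its arguments: {"type":"object","properties":{"deltas":{"type":"array"},"hand":{"type":"number"},"squeeze":{"type":"number"}},"required":["deltas"]}

```bash
ls; mkdir -p pics; python3 - <<'E'
from cell import robot
import cv2,numpy as np,pickle
print(robot.observe())
D={}
for n in ["scene","side","wrist"]:
    i=robot.camera_info(n); p,d=robot.read_camera(n); D[n]=(i,p,d)
    print(n,i); cv2.imwrite(f"pics/{n}0.png",p[:,:,::-1])
pickle.dump(D,open("d0.pkl","wb"))
E
```

```text
pics
{'time': 0.0, 'qpos': array([-1.27297711e+00,  3.42702028e-01,  1.52502927e+00, -1.23171397e-05,
        1.27540554e+00, -1.45970142e-01]), 'qvel': array([-4.19045481e-04,  8.05159783e-04,  7.18099954e-06, -1.05708816e-04,
        6.42554243e-04, -8.93452746e-04]), 'joint_efforts': array([-8.55246071e-04, -4.31249285e+01, -2.44217134e+01,  7.16789486e-02,
        5.60505164e-02, -1.33373201e-04]), 'tool_pos': array([ 0.22532396, -0.47372714,  0.22605144]), 'tool_rot': array([3.00324978, 1.5692521 , 1.8762464 ]), 'contact_force': array([-0.29446409, -0.80519812,  0.16780141]), 'torque': array([0.01762378, 0.00620818, 0.00146467]), 'opening': 0.09191555750052026}
scene {'fx': 497.30696380811185, 'fy': 497.30696380811185, 'cx': 313.8255340641519, 'cy': 201.59148106798224, 'k1': 0.01059744758533139, 'R': array([[-0.57647349,  0.81705172,  0.01023763],
       [ 0.55576441,  0.40124443, -0.72809946],
       [-0.59900271, -0.41404033, -0.68539504]]), 't': array([ 0.304819  , -0.25787094,  1.38913669])}
side {'fx': 407.1687342334661, 'fy': 407.1687342334661, 'cx': 329.5993830462096, 'cy': 201.0694122645961, 'k1': -0.09074949599491194, 'R': array([[-0.93457609, -0.35552641, -0.01298126],
       [-0.24264409,  0.66367654, -0.70757141],
       [ 0.26017568, -0.65812949, -0.70652261]]), 't': array([0.45283139, 0.14870576, 0.65333394])}
wrist {'fx': 308.3936156960255, 'fy': 308.3936156960255, 'cx': 318.1530107420843, 'cy': 199.11441615576052, 'k1': -0.03471183915719773, 'R': array([[ 0.42896357, -0.90332115, -0.00107758],
       [-0.85807546, -0.40784981,  0.31203373],
       [-0.28230615, -0.13292646, -0.95007041]]), 't': array([-0.52511881, -0.03859675,  0.39356067])}
```

View pics/scene0.png

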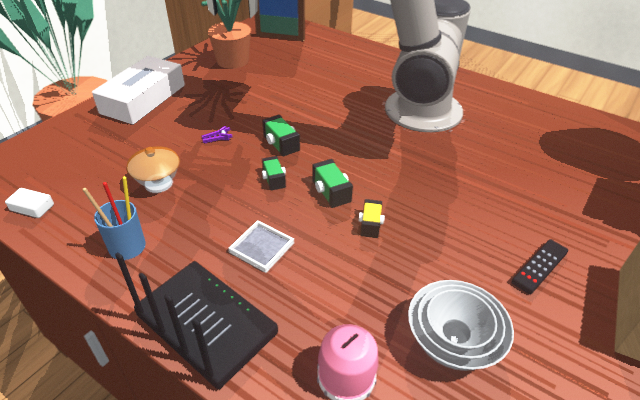

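View pics/side0.png

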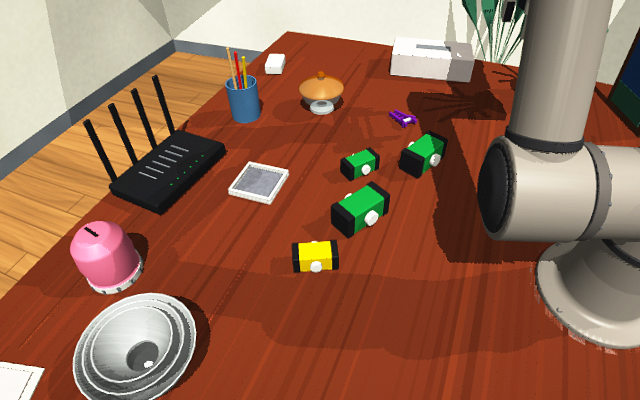

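View pics/wrist0.png

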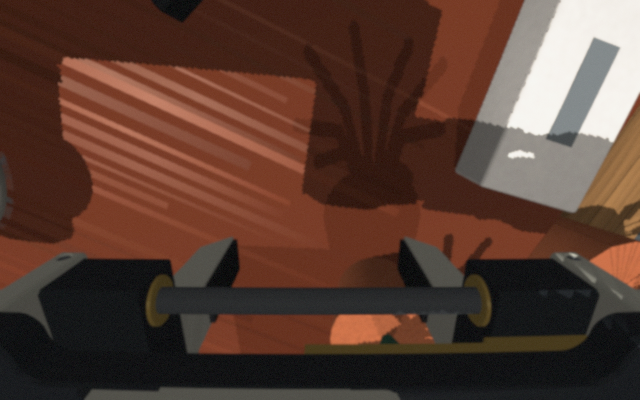

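The pictures show three green tubes, and the smallest is at scene (273,173) / side (360,164). The yellow tube is at scene (371,217). The tray is at scene (262,246) / side (258,182).

```bash
cat > h.py <<'E'
import numpy as np,cv2
def K(i): return np.array([[i['fx'],0,i['cx']],[0,i['fy'],i['cy']],[0,0,1]])
def und(i,uv):
    return cv2.undistortPoints(np.asarray(uv,float).reshape(-1,1,2),K(i),np.array([i['k1'],0,0,0,0.])).reshape(-1,2)
def dirs(i,uv):
    n=und(i,uv); return np.c_[n,np.ones(len(n))]
def plane(i,uv,z):
    d=dirs(i,uv)@i['R']; c=-i['R'].T@i['t']; return c+d*((z-c[2])/d[:,2])[:,None]
def cloud(i,uv,dep):
    return (dirs(i,uv)*dep[:,None]-i['t'])@i['R']
def proj(i,X):
    return cv2.projectPoints(np.asarray(X,float).reshape(-1,1,3),cv2.Rodrigues(i['R'])[0],i['t'],K(i),np.array([i['k1'],0,0,0,0.]))[0].reshape(-1,2)
E
cat > m.py <<'E'
import pickle,sys; from h import *
def greens(i,p,d,lo=(45,100,40),hi=(85,255,255)):
    hsv=cv2.cvtColor(p,cv2.COLOR_RGB2HSV); m=cv2.inRange(hsv,lo,hi)
    n,l,s,c=cv2.connectedComponentsWithStats(m)
    for k in range(1,n):
        if s[k,4]<60: continue
        v,u=np.nonzero((l==k)&(d>0)); 
        if len(u)<40: continue
        X=cloud(i,np.c_[u,v],d[v,u])
        if X[:,2].mean()>.1: continue
        zt=np.percentile(X[:,2],90); T=X[abs(X[:,2]-zt)<.003]
        r=cv2.minAreaRect(T[:,:2].astype(np.float32)*1000)
        print(c[k].round(),s[k,4],'top z',zt.round(4),'rect',r, 'n',len(T))
D=pickle.load(open(sys.argv[1],"rb"))
for n in D:
    print(n); greens(*D[n])
    print('yellow'); greens(*D[n],lo=(25,150,120),hi=(34,255,255))
E
python3 m.py d0.pkl
python3 - <<'E'
import pickle; from h import *
D=pickle.load(open("d0.pkl","rb"))
for n,(x,y,w,h) in dict(scene=(220,130,180,150),side=(220,120,240,160)).items():
    p=D[n][1][y:y+h,x:x+w,::-1]; cv2.imwrite(f"pics/{n}0c.png",cv2.resize(p,None,fx=800/w if n=='x' else 3.3,fy=3.3,interpolation=cv2.INTER_CUBIC))
E
```

```text
scene
[28. 19.] 1064 top z 0.0615 rect ((322.0094299316406, -1340.3389892578125), (25.987424850463867, 30.984498977661133), 7.383211612701416) n 22
[42.  6.] 70 top z 0.0203 rect ((222.96847534179688, -1429.7841796875), (3.8631362915039062, 0.0), 95.32957458496094) n 2
[76. 13.] 841 top z 0.0194 rect ((174.18092346191406, -1346.934326171875), (8.178838729858398, 38.33132553100586), 62.9616813659668) n 14
[ 7. 43.] 174 top z -0.0653 rect ((370.034912109375, -1517.767333984375), (28.943105697631836, 10.550369262695312), 57.20315170288086) n 12
[278. 129.] 423 top z 0.0491 rect ((356.95513916015625, -225.85580444335938), (78.24903106689453, 46.637001037597656), 66.23261260986328) n 269
[272. 167.] 239 top z 0.0369 rect ((476.06378173828125, -153.74147033691406), (56.45722198486328, 33.36566162109375), 51.95087814331055) n 186
[330. 175.] 491 top z 0.0497 rect ((433.130859375, -21.09455108642578), (75.71730041503906, 46.91656494140625), 61.135398864746094) n 366
yellow
[372. 212.] 301 top z 0.0367 rect ((471.7721862792969, 107.044677734375), (54.923492431640625, 33.91114807128906), 26.44
[... 337 characters left out ...]
7 rect ((168.41603088378906, -1356.635498046875), (8.275969505310059, 28.80171012878418), 35.987632751464844) n 10
[427. 149.] 640 top z 0.048 rect ((352.6327209472656, -224.60964965820312), (77.82681274414062, 47.55752944946289), 67.90776062011719) n 452
[362. 161.] 460 top z 0.0348 rect ((473.21173095703125, -152.48443603515625), (56.47613525390625, 37.25737762451172), 53.50520324707031) n 282
[363. 205.] 1070 top z 0.0478 rect ((429.3393859863281, -19.617839813232422), (75.47089385986328, 50.07742691040039), 60.5780143737793) n 741
yellow
[315. 254.] 793 top z 0.0357 rect ((470.0517578125, 108.12982940673828), (53.93424987792969, 35.375614166259766), 25.950031280517578) n 495
wrist
yellow
```

View pics/scene0c.png

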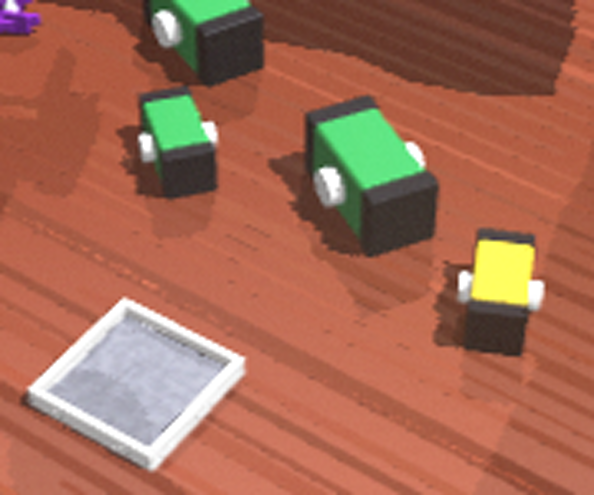

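```bash
cat > tray.py <<'E'
import pickle,sys; from h import *
D=pickle.load(open(sys.argv[1],"rb"))
for n,pt in dict(scene=(262,246),side=(258,182)).items():
    i,p,d=D[n]; hsv=cv2.cvtColor(p,cv2.COLOR_RGB2HSV)
    m=cv2.inRange(hsv,(0,0,90),(179,70,255)); nn,l,s,c=cv2.connectedComponentsWithStats(m)
    k=l[pt[1],pt[0]]; print(n,s[k],hsv[pt[1],pt[0]])
    v,u=np.nonzero((l==k)&(d>0)); X=cloud(i,np.c_[u,v],d[v,u])
    print('z pct',np.percentile(X[:,2],[5,50,90,98]).round(4))
    ct=max(cv2.findContours((l==k).astype(np.uint8),0,1)[0],key=cv2.contourArea).reshape(-1,2)
    print('contour@.014',cv2.minAreaRect((plane(i,ct,.014)[:,:2]*1000).astype(np.float32)))
    F=X[X[:,2]<np.percentile(X[:,2],40)]
    print('cloud', cv2.minAreaRect((X[:,:2]*1000).astype(np.float32)))
E
python3 tray.py d0.pkl
python3 - <<'E'
from scipy.spatial.transform import Rotation as Ro
print(Ro.from_euler('xyz',[3.00324978, 1.5692521 , 1.8762464]).as_matrix().round(3))
E
```

```text
scene [ 228  220   66   53 1960] [117  23 214]
z pct [0.0013 0.0052 0.0127 0.0145]
contour@.014 ((663.183349609375, -34.73163604736328), (103.40959167480469, 102.2314453125), 1.6667593717575073)
cloud ((653.0532836914062, -43.48599624633789), (109.98129272460938, 105.50377655029297), 2.3000588417053223)
side [ 228  161   61   43 1691] [114  15 173]
z pct [-0.0005  0.0038  0.0113  0.0128]
contour@.014 ((652.9147338867188, -32.220985412597656), (101.50016784667969, 106.64124298095703), 1.5951133966445923)
cloud ((663.4716796875, -46.678829193115234), (107.08355712890625, 114.01860046386719), 1.7577561140060425)
[[-0.     0.903  0.429]
 [ 0.001  0.429 -0.903]
 [-1.     0.    -0.002]]
```

The tube is at about (0.4745,-0.153) with its axis near 52.7°. The tray is near (0.658,-0.036) and nearly axis-aligned. I'll hover above the tube and check with the wrist camera.

{"op": "move_arm", "data": {
  "deltas": [
    {"dp": [0,0.02,-0.01],"turn": [-2,0,0]},
    {"dp": [0,0.06,-0.03],"turn": [-6,0,0]},
    {"dp": [0,0.1,-0.05],"turn": [-10,0,0]},
    {"dp": [0,0.144,-0.072],"turn": [-14,0,0]},
    {"dp": [0,0.188,-0.094],"turn": [-18,0,0]},
    {"dp": [0,0.232,-0.116],"turn": [-22,0,0]},
    {"dp": [0,0.276,-0.138],"turn": [-25,0,0]},
    {"dp": [0,0.32,-0.16],"turn": [-27.3,0,0]},
    {"dp": [0,0.35,-0.176],"turn": [-27.3,0,0]},
    {"dp": [0,0.3626,-0.183],"turn": [-27.3,0,0]}
  ]
}}

```text
time: 1.15
tool_pos: [0.4755, -0.1506, 0.2265]
tool_rot: [2.499, 1.57, 1.852]
contact_force: [0.3, -0.5, -0.0]
opening: 0.0919
```

{"op": "move_arm", "data": {
  "deltas": [
    {"dp": [0,0,0]},
    {"dp": [0,0,0]}
  ]
}}

```text
invalid input
```

```bash
cat > snap.py <<'E'
import sys,pickle,cv2; from cell import robot
from scipy.spatial.transform import Rotation as Ro
D={}
for n in sys.argv[2:]:
    i=robot.camera_info(n); p,d=robot.read_camera(n); D[n]=(i,p,d); cv2.imwrite(f"pics/{n}{sys.argv[1]}.png",p[:,:,::-1])
pickle.dump(D,open(f"d{sys.argv[1]}.pkl","wb"))
s=robot.observe(); print(s['time'],s['tool_pos'],s['opening'],s['contact_force']); print(Ro.from_euler('xyz',s['tool_rot']).as_matrix().round(4)); print(s['qpos'].round(3))
E
python3 snap.py 1 wrist; python3 m.py d1.pkl
```

```text
1.2 [ 0.47580749 -0.15034252  0.22642785] 0.0918595429414213 [ 0.8929323   1.48037489 -0.39906815]
[[ 1.000e-04  6.031e-01  7.976e-01]
 [ 1.000e-03  7.976e-01 -6.031e-01]
 [-1.000e+00  9.000e-04 -5.000e-04]]
[-4.600e-01  2.950e-01  1.594e+00  1.000e-03  1.253e+00  1.870e-01]
wrist
[214. 104.] 3753 top z 0.0511 rect ((432.8965148925781, -20.701190948486328), (75.20265197753906, 48.21696472167969), 59.85573196411133) n 3211
[319. 176.] 1450 top z 0.0384 rect ((476.3487548828125, -153.546630859375), (56.83185958862305, 35.605369567871094), 52.77207946777344) n 1410
[278. 270.] 1436 top z 0.0513 rect ((361.0233459472656, -213.43228149414062), (54.561946868896484, 48.028656005859375), 65.03113555908203) n 1198
yellow
[173.   7.] 226 top z 0.0352 rect ((460.68084716796875, 81.96741485595703), (12.264348030090332, 2.710503578186035), 22.325199127197266) n 50
```

View pics/wrist1.png

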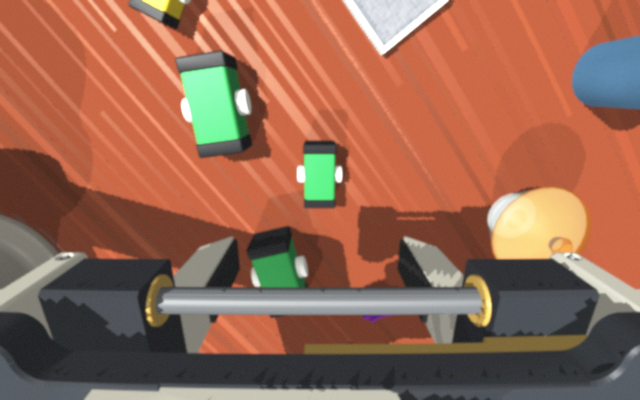

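```bash
python3 - <<'E'
import pickle; from h import *
i,p,d=pickle.load(open("d1.pkl","rb"))['wrist']
hsv=cv2.cvtColor(p,cv2.COLOR_RGB2HSV); v,u=np.mgrid[150:260,480:600]; u=u.ravel();v=v.ravel(); X=cloud(i,np.c_[u,v],d[v,u])
X=X[(X[:,2]>.03)&(X[:,2]<.2)]; print(X.min(0),X.max(0),np.median(X,0))
J=np.array([.7976,-.6031]); q=X[:,:2]-[.475,-.153]; print('along jaw min',(q@J).min(),'across',(q@[.6031,.7976]).min(),(q@[.6031,.7976]).max())
s=[.4755,-.153]
E
```

```text
[ 0.58756036 -0.40614218  0.03011386] [ 0.70203955 -0.30149549  0.10461613] [ 0.6438911  -0.3352492   0.07497523]
along jaw min 0.20302084332989334 across -0.09363214772252816 -0.004032722233881862
```

{"op": "move_arm", "data": {
  "deltas": [
    {"dp": [0.03,-0.0027,0.0014],"turn": [0,0,0]},
    {"dp": [0.07,-0.0027,0.0014],"turn": [0,0,0]},
    {"dp": [0.11,-0.0027,0.0014],"turn": [0,0,0]},
    {"dp": [0.145,-0.0027,0.0014],"turn": [0,0,0]},
    {"dp": [0.17,-0.0027,0.0014],"turn": [0,0,0]},
    {"dp": [0.19,-0.0027,0.0014],"turn": [0,0,0]},
    {"dp": [0.205,-0.0027,0.0014],"turn": [0,0,0]},
    {"dp": [0.215,-0.0027,0.0014],"turn": [0,0,0]},
    {"dp": [0.222,-0.0027,0.0014],"turn": [0,0,0]},
    {"dp": [0.222,-0.0027,0.0014],"turn": [0,0,0]}
  ]
}}

```text
time: 2.2
tool_pos: [0.4733, -0.1566, 0.0042]
tool_rot: [-2.791, 1.57, 2.841]
contact_force: [-0.7, -0.0, 0.7]
opening: 0.0915
```

```bash
python3 snap.py 2 wrist scene side; python3 m.py d2.pkl; python3 - <<'E'
import cv2
for n,(x,y) in dict(scene=(190,80),side=(290,80)).items():
    cv2.imwrite(f"pics/{n}2c.png",cv2.resize(cv2.imread(f"pics/{n}2.png")[y:y+150,x:x+190],None,fx=4,fy=4))
E
```

```text
2.35 [ 0.47422596 -0.15657288  0.00536295] 0.09184022847278955 [ 0.81103313  0.2882659  -0.08442721]
[[ 1.100e-03  6.057e-01  7.957e-01]
 [-7.000e-04  7.957e-01 -6.057e-01]
 [-1.000e+00  1.000e-04  1.300e-03]]
[-0.472  0.593  1.845 -0.     0.703  0.178]
wrist
[ 58. 106.] 22652 top z 0.0508 rect ((435.46697998046875, -24.248260498046875), (71.46761322021484, 43.363433837890625), 58.74018478393555) n 13528
[316. 256.] 4672 top z 0.0381 rect ((483.1353759765625, -144.15220642089844), (32.58543014526367, 35.458126068115234), 52.705081939697266) n 4557
[317. 320.] 832 top z 0.038 rect ((461.46466064453125, -172.25247192382812), (8.340646743774414, 34.93347930908203), 53.54736328125) n 819
yellow
scene
[28. 18.] 1063 top z 0.0619 rect ((324.964111328125, -1335.0262451171875), (25.72545051574707, 39.29029846191406), 61.61907958984375) n 22
[42.  5.] 75 top z 0.0241 rect ((226.44522094726562, -1422.8203125), (5.3948750495910645, 0.0), -94.40947723388672) n 2
[76. 13.] 830 top z 0.0198 rect ((172.9699249267578, -1346.3388671875), (4.945437431335449, 38.327171325683594), 55.440834045410156) n 
[... 732 characters left out ...]
286 top z 0.0053 rect ((301.960693359375, -1341.3692626953125), (40.80799865722656, 9.258706092834473), 8.757054328918457) n 12
[427. 148.] 649 top z 0.048 rect ((352.6865539550781, -224.83563232421875), (79.1497802734375, 48.24411392211914), 67.94171142578125) n 458
[356. 163.] 261 top z 0.0349 rect ((480.4985656738281, -142.5872802734375), (34.571929931640625, 37.09881591796875), 46.7242317199707) n 146
[363. 205.] 1071 top z 0.0478 rect ((429.8089599609375, -19.959823608398438), (76.53248596191406, 48.2309455871582), 61.28061294555664) n 735
yellow
[315. 254.] 791 top z 0.0357 rect ((470.0683898925781, 108.12750244140625), (54.11902618408203, 34.910186767578125), 25.469125747680664) n 483
```

View pics/wrist2.png

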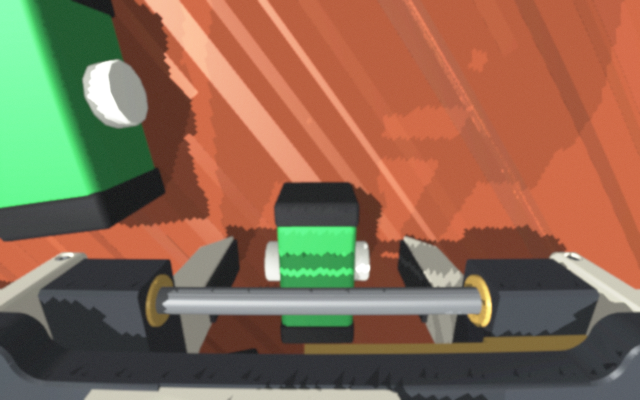

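View pics/scene2c.png

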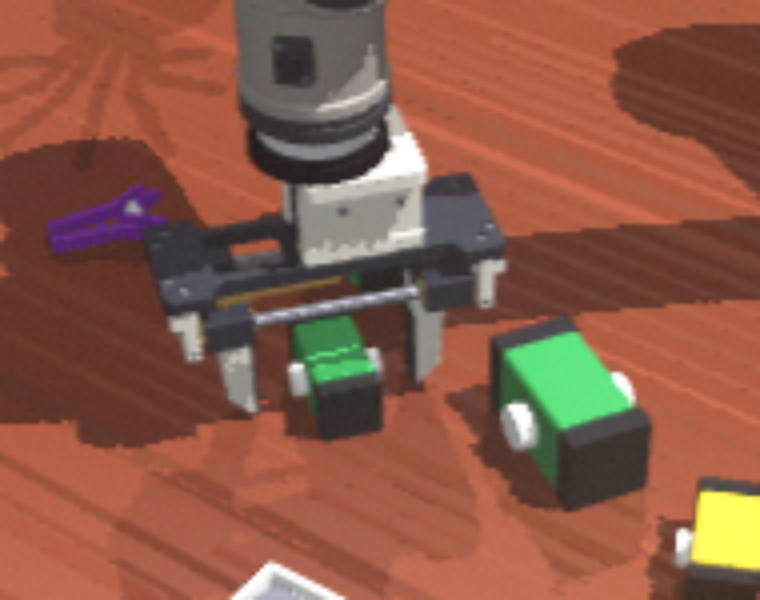

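The wrist view shows the small tube between the fingers, with its buttons at (272,262) and (362,262). The fingers sit about 3 mm too far back along the bar, so I'll correct that and close.

{"op": "move_arm", "data": {
  "deltas": [
    {"dp": [0.001,0.003,-0.001],"turn": [0,0,0]},
    {"dp": [0.002,0.003,-0.001],"turn": [0,0,0]},
    {"dp": [0.002,0.003,-0.001],"turn": [0,0,0]}
  ]
}}

```text
time: 2.65
tool_pos: [0.475, -0.1531, 0.0029]
tool_rot: [0.008, 1.57, -0.642]
contact_force: [-0.1, -0.2, -0.4]
opening: 0.0919
```

{"op": "move_arm", "data": {
  "deltas": [
    {"dp": [0,0,0],"turn": [0,0,0]},
    {"dp": [0,0,0],"turn": [0,0,0]},
    {"dp": [0,0,0],"turn": [0,0,0]},
    {"dp": [0,0,0],"turn": [0,0,0]},
    {"dp": [0,0,0],"turn": [0,0,0]},
    {"dp": [0,0,0],"turn": [0,0,0]},
    {"dp": [0,0,0],"turn": [0,0,0]},
    {"dp": [0,0,0],"turn": [0,0,0]}
  ],
  "hand": 0.03,
  "squeeze": 25
}}

```text
time: 3.45
tool_pos: [0.4748, -0.1532, 0.0027]
tool_rot: [-0.847, 1.571, -1.498]
contact_force: [0.2, -0.2, 0.4]
opening: 0.0519
```

```bash
python3 snap.py 3 wrist
```

```text
3.5 [ 0.4748802  -0.15324288  0.00271924] 0.05175512275490566 [-0.11247188 -0.16102321 -0.5600297 ]
[[ 1.000e-04  6.056e-01  7.958e-01]
 [-1.000e-04  7.958e-01 -6.056e-01]
 [-1.000e+00 -1.000e-04  1.000e-04]]
[-0.466  0.597  1.846 -0.     0.698  0.185]
```

View pics/wrist3.png

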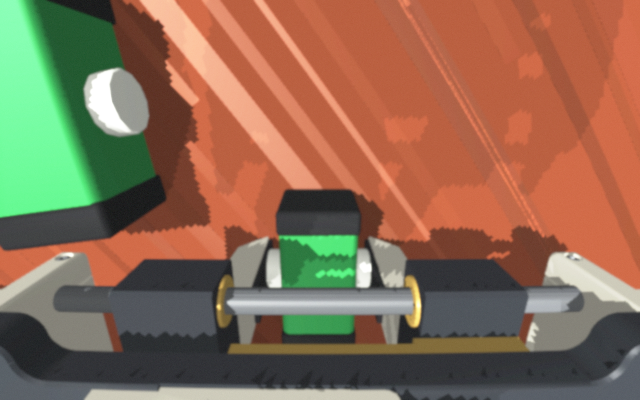

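The grip stopped at 52 mm, which is the width over both buttons. Next I'll lift 120 mm smoothly and let the tube swing.

{"op": "move_arm", "data": {
  "deltas": [
    {"dp": [-0.005,0,0],"turn": [0,0,0]},
    {"dp": [-0.015,0,0],"turn": [0,0,0]},
    {"dp": [-0.03,0,0],"turn": [0,0,0]},
    {"dp": [-0.05,0,0],"turn": [0,0,0]},
    {"dp": [-0.07,0,0],"turn": [0,0,0]},
    {"dp": [-0.09,0,0],"turn": [0,0,0]},
    {"dp": [-0.105,0,0],"turn": [0,0,0]},
    {"dp": [-0.115,0,0],"turn": [0,0,0]},
    {"dp": [-0.12,0,0],"turn": [0,0,0]},
    {"dp": [-0.12,0,0],"turn": [0,0,0]}
  ]
}}

```text
time: 4.5
tool_pos: [0.475, -0.1532, 0.1232]
tool_rot: [0.156, 1.57, -0.495]
contact_force: [-1.2, -0.5, -2.0]
opening: 0.0517
```

{"op": "move_arm", "data": {
  "deltas": [
    {"dp": [0,0,0],"turn": [0,0,0]},
    {"dp": [0,0,0],"turn": [0,0,0]},
    {"dp": [0,0,0],"turn": [0,0,0]},
    {"dp": [0,0,0],"turn": [0,0,0]},
    {"dp": [0,0,0],"turn": [0,0,0]},
    {"dp": [0,0,0],"turn": [0,0,0]},
    {"dp": [0,0,0],"turn": [0,0,0]},
    {"dp": [0,0,0],"turn": [0,0,0]},
    {"dp": [0,0,0],"turn": [0,0,0]},
    {"dp": [0,0,0],"turn": [0,0,0]}
  ]
}}

```text
time: 5.5
tool_pos: [0.4749, -0.1532, 0.1227]
tool_rot: [-0.258, 1.571, -0.909]
contact_force: [0.1, -1.1, -2.4]
opening: 0.0518
```

```bash
python3 snap.py 4 wrist scene side; python3 - <<'E'
import cv2
a=[cv2.resize(cv2.imread(f"pics/{n}4.png")[y:y+200,x:x+200],None,fx=2,fy=2) for n,(x,y) in dict(scene=(190,60),side=(270,50)).items()]
cv2.imwrite(f"pics/both4c.png",cv2.hconcat(a))
E
```

```text
5.65 [ 0.47485516 -0.15319665  0.12274081] 0.05159253630364738 [ 0.44376759 -0.12679524 -1.7189628 ]
[[ 1.000e-04  6.056e-01  7.958e-01]
 [-1.000e-04  7.958e-01 -6.056e-01]
 [-1.000e+00 -0.000e+00  1.000e-04]]
[-0.466  0.408  1.742 -0.     0.991  0.185]
```

View pics/both4c.png

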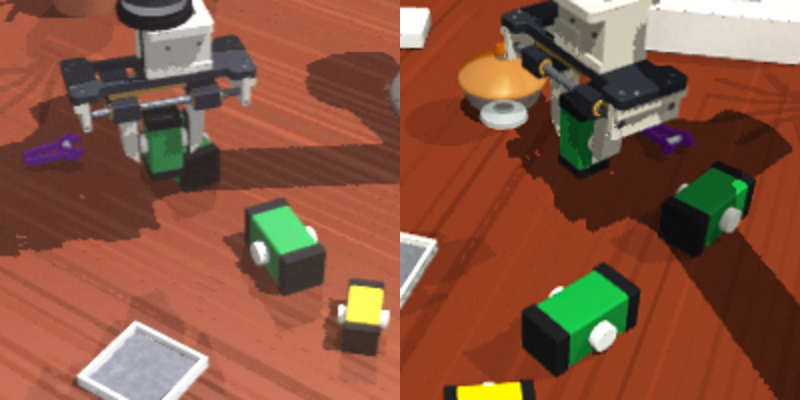

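View pics/wrist4.png

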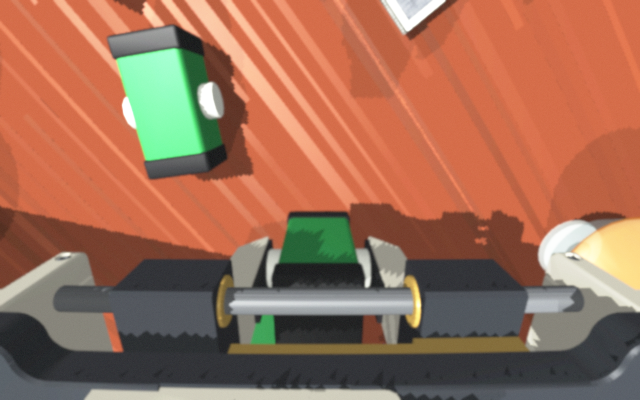

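The tube now hangs upright, with its black cap down. Next I'll measure the tray more carefully and check for obstacles around it.

```bash
python3 - <<'E'
import pickle; from h import *
D=pickle.load(open("d4.pkl","rb"))
v,u=[a.ravel() for a in np.mgrid[0:400,0:640]]
for n in ['scene','side']:
    i,p,d=D[n]; X=cloud(i,np.c_[u,v],d[v,u]); ok=d[v,u]>0
    c=np.array([.658,-.036]); q=X[:,:2]-c
    near=ok&(np.hypot(*q.T)<.3)&(X[:,2]>.03)
    pts=X[near]; 
    for a in range(-180,180,20):
        s=pts[(np.degrees(np.arctan2(pts[:,1]-c[1],pts[:,0]-c[0]))//20*20)==a]
        if len(s)>5: r=np.hypot(*(s[:,:2]-c).T); k=r.argmin(); print(n,a,len(s),s[k].round(3),r[k].round(3),'zmax',s[:,2].max().round(3))
    # rim: bright pixels
    hsv=cv2.cvtColor(p,cv2.COLOR_RGB2HSV)
    w=ok&(abs(q)<.08).all(1)&(X[:,2]>.0095)&(X[:,2]<.025)
    r=X[w]; print(n,'rim n',len(r),r[:,2].mean(),cv2.minAreaRect((r[:,:2]*1000).astype(np.float32)),(np.percentile(r[:,:2],1,0)+np.percentile(r[:,:2],99,0))/2)
E
python3 - <<'E'
import cv2
a=[cv2.resize(cv2.imread(f"pics/{n}4.png")[y:y+80,x:x+80],None,fx=5,fy=5,interpolation=2) for n,(x,y) in dict(scene=(222,206),side=(218,142)).items()]
cv2.imwrite(f"pics/tray4c.png",cv2.hconcat(a))
E
```

```text
scene -180 1337 [ 0.509 -0.089  0.436] 0.158 zmax 0.439
scene -160 4893 [ 0.541 -0.117  0.431] 0.142 zmax 0.444
scene -140 1472 [ 0.56  -0.168  0.232] 0.165 zmax 0.432
scene -120 15 [ 0.607 -0.316  0.057] 0.285 zmax 0.067
scene -100 735 [ 0.65  -0.3    0.062] 0.264 zmax 0.081
scene -80 324 [ 0.78  -0.252  0.093] 0.248 zmax 0.097
scene -60 1499 [ 0.798 -0.227  0.068] 0.237 zmax 0.174
scene -40 191 [ 0.779 -0.081  0.03 ] 0.129 zmax 0.036
scene -20 2372 [ 0.783 -0.041  0.031] 0.126 zmax 0.181
scene 0 3161 [ 0.784 -0.03   0.03 ] 0.126 zmax 0.181
scene 20 3086 [0.79  0.014 0.032] 0.141 zmax 0.181
scene 40 270 [0.794 0.079 0.031] 0.178 zmax 0.1
scene 60 274 [0.767 0.214 0.082] 0.273 zmax 0.105
scene 120 196 [0.513 0.107 0.031] 0.203 zmax 0.039
scene 140 287 [0.495 0.1   0.035] 0.212 zmax 0.039
scene 160 674 [0.48  0.01  0.049] 0.184 zmax 0.053
scene rim n 441 0.012675081856089744 ((658.4681396484375, -39.69319534301758), (97.89834594726562, 97.3136215209961), 2.5786139965057373) [ 0.65910001 -0.03864121]
side -180 2081 [ 0.46  -0.04   0.034] 0.198 zmax 0.288
side -160 4869 [ 0.526 -0.146  
[... 209 characters left out ...]
46  0.072] 0.242 zmax 0.095
side -60 899 [ 0.785 -0.232  0.084] 0.233 zmax 0.172
side -40 109 [ 0.776 -0.087  0.031] 0.129 zmax 0.034
side -20 1509 [ 0.781 -0.044  0.032] 0.124 zmax 0.179
side 0 1982 [ 0.782 -0.029  0.031] 0.124 zmax 0.179
side 20 1886 [0.786 0.013 0.032] 0.137 zmax 0.179
side 40 123 [0.792 0.077 0.031] 0.175 zmax 0.035
side 60 760 [0.764 0.212 0.051] 0.27 zmax 0.104
side 120 294 [0.511 0.108 0.035] 0.205 zmax 0.038
side 140 504 [0.491 0.099 0.034] 0.215 zmax 0.038
side 160 1125 [0.477 0.012 0.048] 0.188 zmax 0.05
side rim n 331 0.011519467985655285 ((657.0925903320312, -38.09513854980469), (95.78524017333984, 96.62216186523438), 2.0745296478271484) [ 0.65700553 -0.03801156]
```

View pics/tray4c.png

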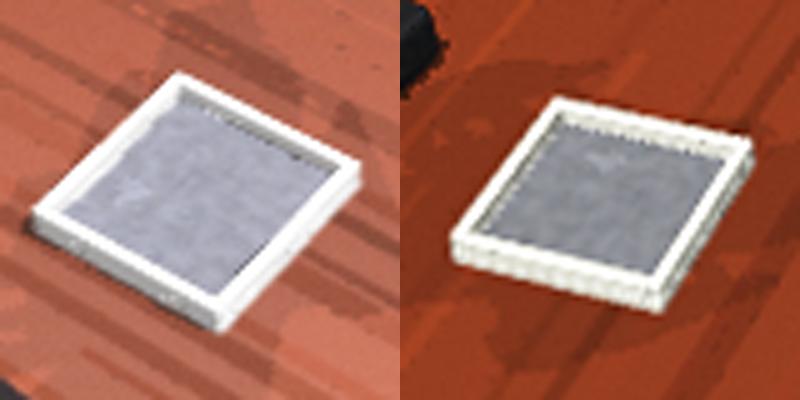

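```bash
python3 - <<'E'
import pickle; from h import *
D=pickle.load(open("d4.pkl","rb"))
v,u=[a.ravel() for a in np.mgrid[0:400,0:640]]
for n in ['scene','side']:
    i,p,d=D[n]; X=cloud(i,np.c_[u,v],d[v,u]); s=X[(d[v,u]>0)&(X[:,0]>.68)&(X[:,0]<1)&(abs(X[:,1])<.3)&(X[:,2]>.045)&(X[:,2]<.3)]
    s=s[abs(s[:,1]+.04)<.13]
    print(n,len(s),s[:,0].min() if len(s) else '', np.percentile(s[:,0],[1,50]))
i=D['wrist'][0]; print('cam',-i['R'].T@i['t'])
E
```

```text
scene 1511 0.909256456371958 [0.91077347 0.92222318]
side 1550 0.9057963086310262 [0.90740187 0.91902743]
cam [ 0.52743735 -0.08587356  0.28198585]
```

{"op": "move_arm", "data": {
  "deltas": [
    {"dp": [0,0.006,0.002],"turn": [1.5,0,0]},
    {"dp": [0,0.022,0.008],"turn": [5.5,0,0]},
    {"dp": [0,0.046,0.017],"turn": [11.5,0,0]},
    {"dp": [0,0.074,0.028],"turn": [18.5,0,0]},
    {"dp": [0,0.102,0.038],"turn": [25.5,0,0]},
    {"dp": [0,0.13,0.049],"turn": [32.5,0,0]},
    {"dp": [0,0.156,0.059],"turn": [39,0,0]},
    {"dp": [0,0.18,0.068],"turn": [45,0,0]},
    {"dp": [0,0.196,0.074],"turn": [49,0,0]},
    {"dp": [0,0.202,0.076],"turn": [50.4,0,0]}
  ]
}}

```text
time: 6.65
tool_pos: [0.6588, -0.0372, 0.1221]
tool_rot: [2.275, 1.57, 0.744]
contact_force: [-0.5, -0.0, -2.5]
opening: 0.0518
```

{"op": "move_arm", "data": {
  "deltas": [
    {"dp": [0,0,0],"turn": [0,0,0]},
    {"dp": [0,0,0],"turn": [0,0,0]},
    {"dp": [0,0,0],"turn": [0,0,0]},
    {"dp": [0,0,0],"turn": [0,0,0]},
    {"dp": [0,0,0],"turn": [0,0,0]},
    {"dp": [0,0,0],"turn": [0,0,0]},
    {"dp": [0,0,0],"turn": [0,0,0]},
    {"dp": [0,0,0],"turn": [0,0,0]},
    {"dp": [0,0,0],"turn": [0,0,0]},
    {"dp": [0,0,0],"turn": [0,0,0]}
  ]
}}

```text
time: 7.65
tool_pos: [0.6577, -0.0384, 0.1227]
tool_rot: [-0.359, 1.571, -1.89]
contact_force: [-0.7, -0.3, -1.9]
opening: 0.0518
```

```bash
python3 snap.py 5 wrist scene side; python3 - <<'E'
import cv2
a=[cv2.resize(cv2.imread(f"pics/{n}5.png")[y:y+200,x:x+200],None,fx=2,fy=2) for n,(x,y) in dict(scene=(170,100),side=(160,30)).items()]
cv2.imwrite(f"pics/both5c.png",cv2.hconcat(a))
E
```

```text
7.8 [ 0.65765822 -0.03844954  0.12267841] 0.051958863829997044 [-0.18045719  0.76069069 -2.64344813]
[[-0.000e+00  9.992e-01  4.070e-02]
 [-1.000e-04  4.070e-02 -9.992e-01]
 [-1.000e+00 -0.000e+00  1.000e-04]]
[-0.175  0.674  1.259 -0.     1.209  1.356]
```

View pics/both5c.png

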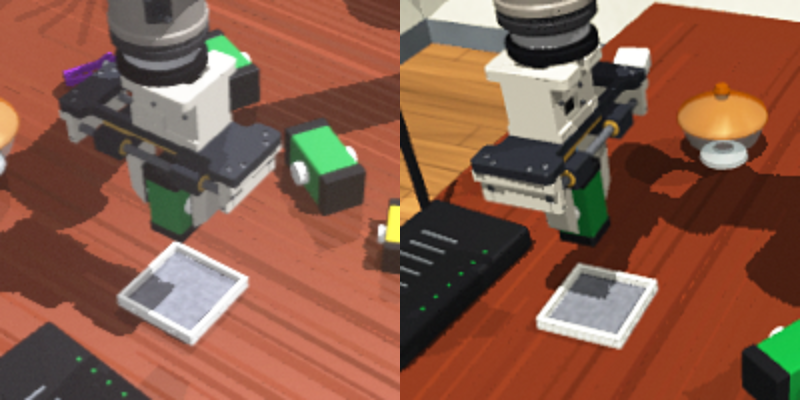

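View pics/wrist5.png

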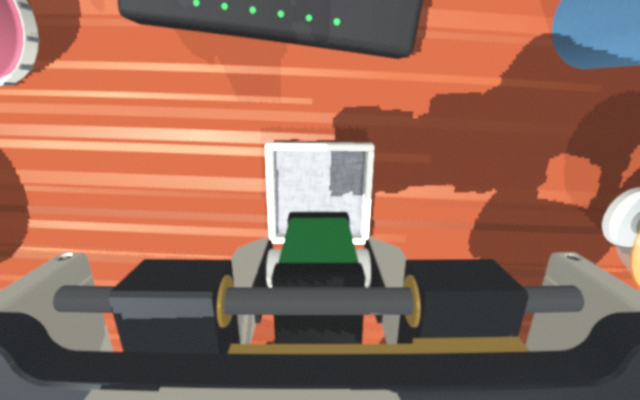

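```bash
python3 - <<'E'
import pickle; from h import *
i,p,d=pickle.load(open("d5.pkl","rb"))['wrist']
c=plane(i,[(265,143),(374.5,143),(266.5,240),(371.5,240)],.014); print(c.round(4)); 
e=(c[1]-c[0])[:2]; L=np.linalg.norm(e); e/=L; print(L,np.degrees(np.arctan2(*e[::-1])), (c[0]+c[1])[:2]/2+47e-3*np.array([e[1],-e[0]]),(c[0]+c[1])[:2]/2-47e-3*np.array([e[1],-e[0]]))
E
```

```text
[[ 0.7049  0.009   0.014 ]
 [ 0.7087 -0.0856  0.014 ]
 [ 0.6126  0.0088  0.014 ]
 [ 0.6166 -0.0917  0.014 ]]
0.09469491268794979 -87.69792855041047 [ 0.65985781 -0.04018864] [ 0.75378195 -0.03641286]
```

{"op": "move_arm", "data": {
  "deltas": [
    {"dp": [0.01,0,0],"turn": [0,0,0]},
    {"dp": [0.025,0,0],"turn": [0,0,0]},
    {"dp": [0.04,0,0],"turn": [0,0,0]},
    {"dp": [0.05,0,0],"turn": [0,0,0]},
    {"dp": [0.058,0,0],"turn": [0,0,0]},
    {"dp": [0.064,0,0],"turn": [0,0,0]},
    {"dp": [0.068,0,0],"turn": [0,0,0]},
    {"dp": [0.07,0,0],"turn": [0,0,0]},
    {"dp": [0.07,0,0],"turn": [0,0,0]},
    {"dp": [0.07,0,0],"turn": [0,0,0]}
  ]
}}

```text
time: 8.8
tool_pos: [0.6579, -0.0386, 0.0532]
tool_rot: [1.242, 1.57, -0.289]
contact_force: [0.4, -0.0, -2.3]
opening: 0.0517
```

```bash
python3 snap.py 6 wrist scene side; python3 - <<'E'
import cv2
a=[cv2.resize(cv2.imread(f"pics/{n}6.png")[y:y+130,x:x+130],None,fx=3,fy=3) for n,(x,y) in dict(scene=(200,170),side=(200,90)).items()]
cv2.imwrite(f"pics/both6c.png",cv2.hconcat(a))
E
```

```text
8.95 [ 0.65789898 -0.03850605  0.05314827] 0.05182223210764726 [-0.26185167  0.52796104 -2.05978873]
[[ 8.000e-04  9.992e-01  4.070e-02]
 [-2.000e-04  4.070e-02 -9.992e-01]
 [-1.000e+00  8.000e-04  2.000e-04]]
[-0.175  0.747  1.326 -0.     1.069  1.356]
```

View pics/both6c.png

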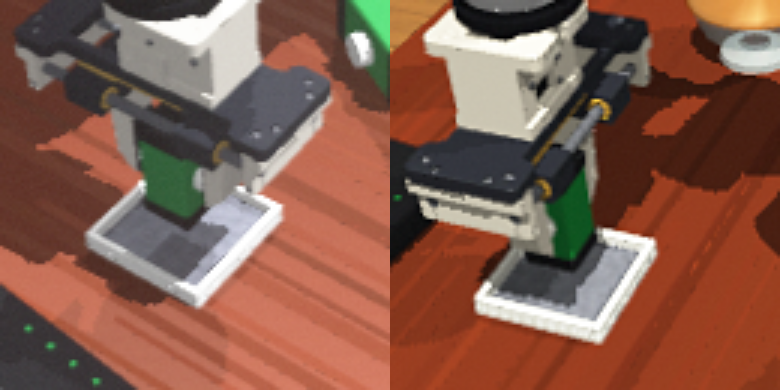

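Three views agree that the tray centre is within 2 mm of the tool. I'll lower gently to the felt.

{"op": "move_arm", "data": {
  "deltas": [
    {"dp": [0.005,0.001,0],"turn": [0,0,0]},
    {"dp": [0.011,0.001,0],"turn": [0,0,0]},
    {"dp": [0.016,0.001,0],"turn": [0,0,0]},
    {"dp": [0.02,0.001,0],"turn": [0,0,0]},
    {"dp": [0.022,0.001,0],"turn": [0,0,0]},
    {"dp": [0.023,0.001,0],"turn": [0,0,0]},
    {"dp": [0.024,0.001,0],"turn": [0,0,0]},
    {"dp": [0.0245,0.001,0],"turn": [0,0,0]},
    {"dp": [0.0245,0.001,0],"turn": [0,0,0]},
    {"dp": [0.0245,0.001,0],"turn": [0,0,0]}
  ]
}}

```text
time: 9.95
tool_pos: [0.6588, -0.0385, 0.0284]
tool_rot: [1.157, 1.57, -0.374]
contact_force: [-0.4, -0.3, -1.3]
opening: 0.0517
```

{"op": "move_arm", "data": {
  "deltas": [
    {"dp": [0.0005,0,0],"turn": [0,0,0]},
    {"dp": [0.001,0,0],"turn": [0,0,0]},
    {"dp": [0.001,0,0],"turn": [0,0,0]}
  ]
}}

```text
time: 10.25
tool_pos: [0.659, -0.0385, 0.0277]
tool_rot: [1.277, 1.57, -0.253]
contact_force: [-1.0, 1.2, 0.8]
opening: 0.0518
```

```bash
python3 snap.py 7 scene side; python3 - <<'E'
import cv2
a=[cv2.resize(cv2.imread(f"pics/{n}7.png")[y:y+130,x:x+130],None,fx=3,fy=3) for n,(x,y) in dict(scene=(200,170),side=(200,90)).items()]
cv2.imwrite(f"pics/both7c.png",cv2.hconcat(a))
E
```

```text
10.35 [ 0.65894929 -0.03846612  0.02773641] 0.051585548040575455 [-1.38217332 -0.14713721  1.98586107]
[[ 9.000e-04  9.992e-01  4.070e-02]
 [-2.000e-04  4.070e-02 -9.992e-01]
 [-1.000e+00  9.000e-04  2.000e-04]]
[-0.174  0.779  1.34  -0.     1.022  1.356]
```

View pics/both7c.png

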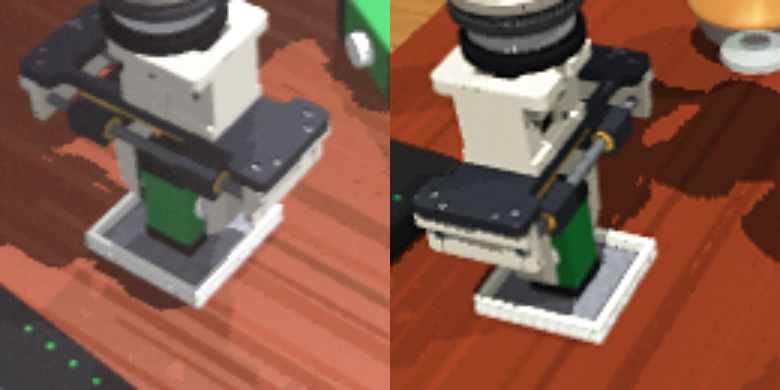

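The tube stands on the felt, and the vertical force rose from -2 to +2 N, so it is in contact. I'll release, wait, then back straight up.

{"op": "move_arm", "data": {
  "deltas": [
    {"dp": [0,0,0],"turn": [0,0,0]},
    {"dp": [0,0,0],"turn": [0,0,0]},
    {"dp": [0,0,0],"turn": [0,0,0]},
    {"dp": [0,0,0],"turn": [0,0,0]},
    {"dp": [0,0,0],"turn": [0,0,0]},
    {"dp": [0,0,0],"turn": [0,0,0]},
    {"dp": [0,0,0],"turn": [0,0,0]},
    {"dp": [0,0,0],"turn": [0,0,0]}
  ],
  "hand": 0.085
}}

```text
time: 11.15
tool_pos: [0.6587, -0.0385, 0.0272]
tool_rot: [0.625, 1.571, -0.905]
contact_force: [-0.5, -0.2, 0.3]
opening: 0.0846
```

{"op": "move_arm", "data": {
  "deltas": [
    {"dp": [-0.005,0,0],"turn": [0,0,0]},
    {"dp": [-0.015,0,0],"turn": [0,0,0]},
    {"dp": [-0.03,0,0],"turn": [0,0,0]},
    {"dp": [-0.05,0,0],"turn": [0,0,0]},
    {"dp": [-0.07,0,0],"turn": [0,0,0]},
    {"dp": [-0.09,0,0],"turn": [0,0,0]},
    {"dp": [-0.11,0,0],"turn": [0,0,0]},
    {"dp": [-0.125,0,0],"turn": [0,0,0]},
    {"dp": [-0.13,0,0],"turn": [0,0,0]},
    {"dp": [-0.13,0,0],"turn": [0,0,0]}
  ]
}}

```text
time: 12.15
tool_pos: [0.6592, -0.0385, 0.1589]
tool_rot: [1.322, 1.568, -0.208]
contact_force: [0.1, -0.8, -0.4]
opening: 0.0852
```

```bash
python3 snap.py 8 scene side wrist; python3 m.py d8.pkl | grep -v -- '-1[345]'; python3 - <<'E'
import cv2
a=[cv2.resize(cv2.imread(f"pics/{n}8.png")[y:y+200,x:x+200],None,fx=2,fy=2) for n,(x,y) in dict(scene=(190,90),side=(180,80)).items()]
cv2.imwrite(f"pics/both8c.png",cv2.hconcat(a))
E
```

```text
12.3 [ 0.65816202 -0.03838011  0.15641125] 0.08533764802650905 [-1.02519394  0.07643832  0.1767328 ]
[[-1.500e-03  9.992e-01  4.060e-02]
 [ 1.000e-04  4.060e-02 -9.992e-01]
 [-1.000e+00 -1.500e-03 -2.000e-04]]
[-0.174  0.646  1.214 -0.     1.284  1.356]
scene
[287. 129.] 94 top z 0.0499 rect ((345.7034912109375, -206.7940673828125), (59.75618362426758, 22.20003890991211), 37.69180679321289) n 71
[331. 175.] 491 top z 0.0495 rect ((433.68310546875, -20.201080322265625), (75.45816040039062, 47.55671691894531), 61.34180450439453) n 394
[259. 238.] 317 top z 0.0634 rect ((667.7255859375, -28.375625610351562), (20.887096405029297, 44.935302734375), 49.333106994628906) n 52
yellow
[372. 212.] 302 top z 0.0367 rect ((471.4209899902344, 107.06373596191406), (55.91188049316406, 33.99969482421875), 27.084314346313477) n 252
side
[427. 149.] 649 top z 0.0481 rect ((351.9056701660156, -223.86167907714844), (78.38319396972656, 47.95362854003906), 66.54932403564453) n 454
[258. 172.] 415 top z 0.0651 rect ((649.7147827148438, -29.309329986572266), (45.58417892456055, 23.894641876220703), 44.777130
[... 188 characters left out ...]
.0357 rect ((470.13677978515625, 108.05611419677734), (53.89498519897461, 34.95567321777344), 25.997682571411133) n 486
wrist
[318. 176.] 568 top z 0.0673 rect ((677.8023071289062, -37.78459930419922), (0.8899020552635193, 31.744646072387695), 2.9211080074310303) n 69
[287. 342.] 365 top z 0.0381 rect ((468.5625305175781, -6.79549503326416), (15.744200706481934, 2.6555068492889404), 59.157135009765625) n 48
yellow
[631.  38.] 163 top z 0.0978 rect ((793.6882934570312, -246.32858276367188), (5.928848743438721, 3.1632626056671143), 9.838440895080566) n 49
[213. 344.] 67 top z 0.0333 rect ((458.87750244140625, 80.94447326660156), (5.808784008026123, 1.3428826332092285), 17.220050811767578) n 11
```

View pics/both8c.png

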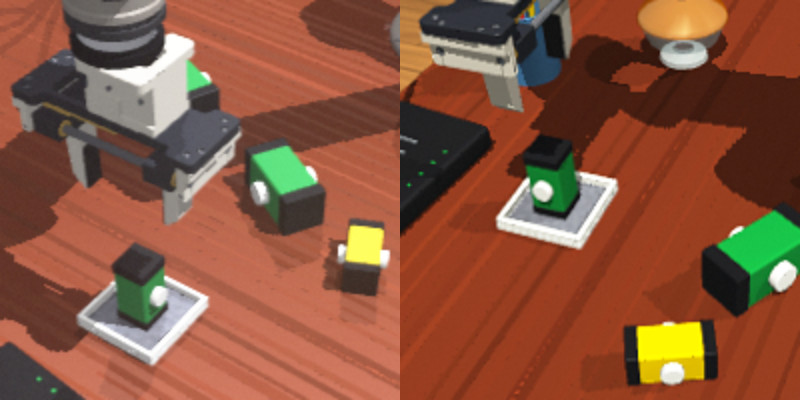

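The green tube stands upright in the middle of the tray, and the gripper is clear of it. The yellow tube has not moved.

```bash
python3 -c "
from cell import robot
print(robot.hand_in())"
```

```text
the job is handed in; nothing more can be done
None
```

The smallest green tube now stands upright, heavy end down, in the middle of the white tray, and I handed the job in at about 12.3 s.

I gripped it level by its two buttons; the fingers stopped at 52 mm. I lifted it 120 mm and let it swing until it hung vertical. Then I lowered it onto the felt until the vertical force rose from about -2 N to +2 N, and only then opened and backed off.

- **Tube:** the last scene and side pictures show it upright inside the rim. It was hanging freely in the pictures before I lowered it, so the heavy end is down.
- **Gripper:** it is about 13 cm above the release height and touching nothing.
- **Yellow tube:** its position matches the first measurement to within about 1 mm.
- **Disagreements:** the views placed the tray centre within about 2 mm of each other. The first alignment over the tube was about 3.5 mm off along the bar, and I corrected it before gripping.

No check failed.

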